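Stage a cylinder head kit: right bottles, lay out bearing caps, hang tag

TASK

Get the kit for the next cylinder head ready: stand every tipped oil bottle upright, cap up, so that all bottles in the lane stand centred on yellow squares, one to a square, and move all the bearing caps from the black bin into the orange tray, each standing on its two feet on the tray floor. Only when all of that is done, hang the green tag by its hole on the hook, so that it hangs freely, as the sign that the kit is ready. Leave the mug, grease tin and wrench where they are.

Things in the scene. Friction and masses are not known exactly. Their poses are not given: they have to be found in the camera images.
- stand1: square white plastic bottle with blue label band and red screw cap: body 42 x 42 mm, 64 mm high, red cap 24 mm in diameter on top, 88 mm in all, 140 g. Origin at mid-height (44 mm above the underside) on the centre line; z runs from the underside to the red cap. Starts standing upright on a lane pad.
- stand2: square white plastic bottle with blue label band and red screw cap: body 42 x 42 mm, 64 mm high, red cap 24 mm in diameter on top, 88 mm in all, 140 g. Origin at mid-height (44 mm above the underside) on the centre line; z runs from the underside to the red cap. Starts standing upright on a lane pad.
- tip1: square white plastic bottle with blue label band and red screw cap: body 42 x 42 mm, 64 mm high, red cap 24 mm in diameter on top, 88 mm in all, 140 g. Origin at mid-height (44 mm above the underside) on the centre line; z runs from the underside to the red cap. Starts lying on one flat side across the lane, red cap roughly towards the robot. May be absent.
- tip2: square white plastic bottle with blue label band and red screw cap: body 42 x 42 mm, 64 mm high, red cap 24 mm in diameter on top, 88 mm in all, 140 g. Origin at mid-height (44 mm above the underside) on the centre line; z runs from the underside to the red cap. Starts lying on one flat side across the lane, red cap roughly towards the robot. May be absent.
- tip3: square white plastic bottle with blue label band and red screw cap: body 42 x 42 mm, 64 mm high, red cap 24 mm in diameter on top, 88 mm in all, 140 g. Origin at mid-height (44 mm above the underside) on the centre line; z runs from the underside to the red cap. Starts lying on one flat side across the lane, red cap roughly towards the robot. May be absent.
- lane: fixed flat aluminium lane on the bench, 130 x 450 mm inside, floor 4 mm above the bench, blue rim 4 mm thick and 10 mm high. Origin at the centre of its underside; y runs along the lane, x across it, away from the robot. Five yellow squares along the middle mark the bottle places.
- pad0 (a point): centre of a yellow 56 mm square on the lane floor, one of five, 92 mm apart; each takes one bottle
- pad1 (a point): centre of a yellow 56 mm square on the lane floor, one of five, 92 mm apart; each takes one bottle
- pad2 (a point): centre of a yellow 56 mm square on the lane floor, one of five, 92 mm apart; each takes one bottle
- pad3 (a point): centre of a yellow 56 mm square on the lane floor, one of five, 92 mm apart; each takes one bottle
- pad4 (a point): centre of a yellow 56 mm square on the lane floor, one of five, 92 mm apart; each takes one bottle
- cap1: aluminium camshaft bearing cap, a small bridge 60 mm long (x), 30 mm wide (y), 26 mm high (z): two feet 16 mm long and 10 mm high at the ends, a 12 mm deck over them, a 28 mm long boss of 4 mm on top. 80 g. Origin at the centre of its underside. Starts on its feet in one compartment of the black bin. May be absent.
- cap2: aluminium camshaft bearing cap, a small bridge 60 mm long (x), 30 mm wide (y), 26 mm high (z): two feet 16 mm long and 10 mm high at the ends, a 12 mm deck over them, a 28 mm long boss of 4 mm on top. 80 g. Origin at the centre of its underside. Starts on its feet in one compartment of the black bin. May be absent.
- cap3: aluminium camshaft bearing cap, a small bridge 60 mm long (x), 30 mm wide (y), 26 mm high (z): two feet 16 mm long and 10 mm high at the ends, a 12 mm deck over them, a 28 mm long boss of 4 mm on top. 80 g. Origin at the centre of its underside. Starts on its feet in one compartment of the black bin. May be absent.
- cap4: aluminium camshaft bearing cap, a small bridge 60 mm long (x), 30 mm wide (y), 26 mm high (z): two feet 16 mm long and 10 mm high at the ends, a 12 mm deck over them, a 28 mm long boss of 4 mm on top. 80 g. Origin at the centre of its underside. Starts on its feet in one compartment of the black bin. May be absent.
- bin: fixed black bin, 110 x 372 x 16 mm outside, walls and floor 4 mm, three dividers make four compartments along y. Origin at the centre of its underside.
- tray: fixed orange kit tray, open on top, 120 x 280 x 16 mm outside, walls and floor 4 mm. Origin at the centre of its underside; y along its length.
- tag: flat rigid green tag, 100 x 50 x 8 mm, 50 g, with a round 27 mm hole near one end. Origin at the centre of its underside; x along its length towards the hole end; z up as it lies on the bench.
- tag_hole (a point): centre of the tag's hole, 30 mm from the tag's centre along x, mid-thickness
- hook: fixed grey stand with a steel hook. Origin on the bench below the hook's upturned end; x runs from there towards the post (16 mm thick, 70 mm away, 210 mm high; base plate 90 x 70 x 10 mm around it). The hook is a round bar 6 mm thick: level at 170 mm height from the post to the end, then turned straight up to 198 mm. The open end points roughly to the robot.
- hook_tip (a point): top of the hook's upturned end, 198 mm above the bench
- mug: bystander: blue mug, 72 mm wide, 75 mm high, beyond the lane; origin under its centre
- tin: bystander: round red grease tin with a steel lid, 60 mm wide, 60 mm high, beyond the lane; origin under its centre
- wrench: bystander: steel wrench lying on the bench to the left of the black bin; origin under it
Things that resemble listed ones, but are neither listed nor needed, are in the scene too. Leave any blue look-alike of the cap2 alone. What is shaped like the cap4 but purple is not meant.

How it is judged:
On the way, in this order (a step that is already met when the one before it is completed fails the run):
1. every bottle stands upright on a yellow square and every bearing cap stands on its feet in the tray (angle between each of stand1, stand2, tip1, tip2, tip3's own z axis and vertical below 0.12 rad and height (world z) of stand1 between 0.04 and 0.056 m and (horizontal distance between stand1 and pad0 below 0.022 m or horizontal distance between stand1 and pad1 below 0.022 m or horizontal distance between stand1 and pad2 below 0.022 m or horizontal distance between stand1 and pad3 below 0.022 m or horizontal distance between stand1 and pad4 below 0.022 m) and height (world z) of stand2 between 0.04 and 0.056 m and (horizontal distance between stand2 and pad0 below 0.022 m or horizontal distance between stand2 and pad1 below 0.022 m or horizontal distance between stand2 and pad2 below 0.022 m or horizontal distance between stand2 and pad3 below 0.022 m or horizontal distance between stand2 and pad4 below 0.022 m) and height (world z) of tip1 between 0.04 and 0.056 m and (horizontal distance between tip1 and pad0 below 0.022 m or horizontal distance between tip1 and pad1 below 0.022 m or horizontal distance between tip1 and pad2 below 0.022 m or horizontal distance between tip1 and pad3 below 0.022 m or horizontal distance between tip1 and pad4 below 0.022 m) and height (world z) of tip2 between 0.04 and 0.056 m and (horizontal distance between tip2 and pad0 below 0.022 m or horizontal distance between tip2 and pad1 below 0.022 m or horizontal distance between tip2 and pad2 below 0.022 m or horizontal distance between tip2 and pad3 below 0.022 m or horizontal distance between tip2 and pad4 below 0.022 m) and height (world z) of tip3 between 0.04 and 0.056 m and (horizontal distance between tip3 and pad0 below 0.022 m or horizontal distance between tip3 and pad1 below 0.022 m or horizontal distance between tip3 and pad2 below 0.022 m or horizontal distance between tip3 and pad3 below 0.022 m or horizontal distance between tip3 and pad4 below 0.022 m) and x of cap1 in the frame of tray between -0.06 and 0.06 m and y of cap1 in the frame of tray between -0.14 and 0.14 m and z of cap1 in the frame of tray between -0.002 and 0.011 m and angle between each of cap1, cap2, cap3, cap4's own z axis and vertical below 0.15 rad and x of cap2 in the frame of tray between -0.06 and 0.06 m and y of cap2 in the frame of tray between -0.14 and 0.14 m and z of cap2 in the frame of tray between -0.002 and 0.011 m and x of cap3 in the frame of tray between -0.06 and 0.06 m and y of cap3 in the frame of tray between -0.14 and 0.14 m and z of cap3 in the frame of tray between -0.002 and 0.011 m and x of cap4 in the frame of tray between -0.06 and 0.06 m and y of cap4 in the frame of tray between -0.14 and 0.14 m and z of cap4 in the frame of tray between -0.002 and 0.011 m), for 0.3 s.
2. after that, the tag hangs on the hook by its hole, let go (x of tag_hole in the frame of hook between -0.008 and 0.07 m and y of tag_hole in the frame of hook between -0.02 and 0.02 m and z of tag_hole in the frame of hook between 0.145 and 0.182 m and angle between tag's own x axis and vertical below 0.6 rad and contact force between the fingers and tag below 0.05 N), for 0.3 s.
At the end, for the whole second after the job is handed in: All bottles upright (within 0.12 rad), cap up, each within 22 mm of the centre of a yellow square; all bearing caps on their feet (within 0.15 rad) on the tray floor; the tag hanging by its hole on the hook's level bar, hole end up, not held; everything at rest (all of step 1 and all of step 2 and linear speed of each of stand1, stand2, tip1, tip2, tip3, cap1, cap2, cap3, cap4, tag below 0.03 m/s); the robot touches nothing.
It fails at once if the mug is moved more than 30 mm (distance of mug from where it was at the start of the episode above 0.03 m).
It fails at once if the tin is moved more than 30 mm (distance of tin from where it was at the start of the episode above 0.03 m).
It fails at once if the wrench is moved more than 30 mm (distance of wrench from where it was at the start of the episode above 0.03 m).
Of tip1, tip2, tip3 only 2 to 3 are there at a start; the rules pass over those that are not, and their reading is None.
Of cap1, cap2, cap3, cap4 only 3 to 4 are there at a start; the rules pass over those that are not, and their reading is None.
At some moment in a run one of tag, cap1, cap2, cap3, cap4 may be knocked a few centimetres aside while the robot is not near it.
Once in a run the grip may slacken for a moment while it holds something.
It also fails if it takes over 210 s, if anything falls off the work surface, if the arm or the gripper's body presses on something with over 40 N, if the wrist force passes 120 N, or if a joint passes its speed limit or range.

ROBOT

A 6-joint arm with a two-finger parallel gripper is mounted at the origin on the work surface. World frame = base frame: x ahead of the robot, y to its left, z up, the work surface at z = 0. Lengths are in m, angles in rad, forces in N, time in s.
With the tool pointing down it reaches from about 0.35 to 0.8 m from the base axis. Payload 7.3 kg.
Tool frame: the origin (TCP) lies between the finger pads; the fingertips stand 25 mm ahead of it and the grasp point (between the pads) lies 6 mm ahead of it (r.tip_extent is the distance from the TCP to the fingertips, in m); z points along the fingers, y is the line along which they close (so a half turn about z gives the same grasp; the last joint's range is limited). The gripper opens to 85 mm and grips with 20 to 120 N. Pads are 22 mm wide; open, the fingers measure 114 mm over their backs; the gripper's body (76 mm by 85 mm) begins 54 mm behind the grasp point. The pads swing forward as they close: fully open they stand 13 mm farther back than shut.
Start: joints at [-1.329, 0.342, 1.524, -0, 1.275, -0.146], TCP at [0.199, -0.486, 0.256] pointing down, gripper open.
Joint ranges: [-2.53, 2.53], [-0.77, 2.02], [0.04, 2.7], [-1, 4.14], [0.28, 2.66], [-3.11, 3.11]. Speed limits (rad/s): [2.57, 2.57, 3.14, 3.14, 3.14, 3.14].

INTERFACE

Orientations are given as a unit quaternion [x, y, z, w].
In Python, from workcell import r, command_gripper, optics gives the robot as it stands. The module is installed in compiled form; this text tells all that it offers. Calls block until the motion is done:
- r.reach(position, orientation): joint-space move of the TCP to a pose.
- r.move_straight(position, orientation=None, speed=0.15, max_force=None): straight line of the TCP; orientation=None keeps the orientation; speed is the mean speed in m/s. With max_force (N) it stops when the force on the tool has changed by that much, and returns True; else False.
- r.movej(angles): joint-space move.
- command_gripper(opening, force=None): finger opening in m; force is the grip in N (None keeps the last); returns when the fingers have stopped.
- r.hold(seconds).
- r.solve_ik(position, orientation): joint angles nearest the present ones, or None.
- r.read_state(): the state.
- optics.get_image(name): name is "side" or "top" or "wrist"; returns (picture, depth): 480x640x3 uint8, red, green, blue; 480x640 float32, m along the optical axis (not along the pixel's ray), 0 where there is no reading.
- optics.camera_model(name): a dict with "K" (3x3 intrinsics, pixels), "R" (3x3) and "t" (3): a world point X has camera coordinates R X + t; the wrist camera has in their place "tool_from_camera" (4x4, takes a point from camera to tool coordinates, whose origin is the TCP and whose axes are the flange's). Camera axes: x right, y down, z forward; pixel columns grow to the right and rows downward; lengths in m; the calibration is good to about 2 mm. The wrist camera is an equidistant fisheye: a pixel r from the principal point sees the ray r / f radians off the axis. A picture is of the moment at which its call begins: read the wrist's pose just before it. camera_model takes no time and is no camera call.
A pose or a line that the arm cannot do raises r.PlanningError and nothing moves.
- r.finish_job(): hands the job in; it is judged then, once.
The state is a dict: "time_s": time; "joint_positions": joint angles; "dq": joint speeds; "tau": joint torques, N m; "eef_pos": TCP position; "eef_rot": TCP orientation; "contact_force": force on the tool from outside, world axes, zero at the start; "torque": the same for the moment, N m; "grip_width": finger opening in m; "grip_force": force on a finger pad.
Only numpy, scipy, OpenCV 4.12 (cv2) and the standard library are available. Lean on these libraries where they do the work, as an engineer would, in place of code of your own. Each camera call takes 0.05 s, during which the arm holds its last target. There are 200 camera calls.

## Working session

There is one attempt and no reset: what is moved stays moved. The work goes in short steps, each a Python script; the robot and the scene stay as the last script left them, time stands still between calls to the robot, and variables do not carry over. Pictures are saved under pics/ and viewed, at most 14 in all, crops included, and the job is handed in when it is done.

```bash
mkdir -p pics
python3 - <<'E'
from workcell import r, command_gripper, optics
import cv2,numpy as np
for n in("top","side"):
    im,d=optics.get_image(n); cv2.imwrite(f"pics/{n}0.png",im[:,:,::-1]); np.savez(f"{n}0.npz",im=im,d=d)
    m=optics.camera_model(n); print(n,{k:np.round(v,3).tolist() for k,v in m.items()})
print({k:np.round(v,3).tolist() for k,v in optics.camera_model("wrist").items()})
s=r.read_state(); print(s["eef_pos"],s["eef_rot"],s["time_s"],s["grip_width"],r.tip_extent)
E
```

```text
top {'K': [[560.54, 0.0, 315.359], [0.0, 560.54, 239.06], [0.0, 0.0, 1.0]], 'R': [[-0.018, -1.0, -0.005], [-0.996, 0.018, -0.085], [0.085, 0.003, -0.996]], 't': [0.057, 0.54, 1.388]}
side {'K': [[502.106, 0.0, 330.87], [0.0, 502.106, 238.252], [0.0, 0.0, 1.0]], 'R': [[-0.884, -0.467, -0.015], [-0.34, 0.667, -0.663], [0.32, -0.581, -0.748]], 't': [0.49, 0.233, 1.088]}
{'K': [[371.648, 0.0, 317.402], [0.0, 371.648, 243.39], [0.0, 0.0, 1.0]], 'tool_from_camera': [[-0.001, -0.946, -0.324, 0.084], [1.0, -0.001, -0.001, 0.0], [0.0, -0.324, 0.946, -0.117], [0.0, 0.0, 0.0, 1.0]]}
[ 0.19848008 -0.48568151  0.25568013] [ 9.81260015e-01  1.92686991e-01 -1.20366299e-05 -7.11730158e-04] 0.1 0.08517793541632465 0.025
```

View pics/top0.png

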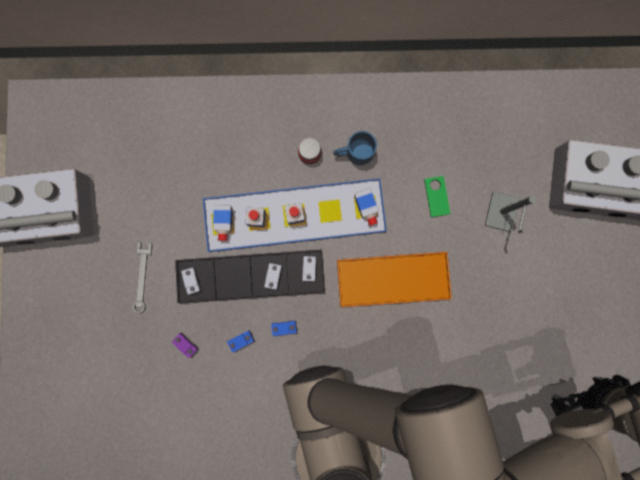

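View pics/side0.png

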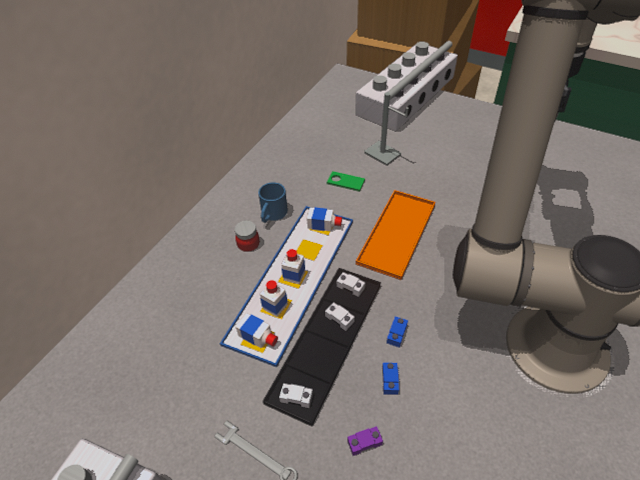

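The top view shows tipped bottles at about (222,222) and (368,208), and standing ones at (255,216) and (294,212), with a free pad at (330,211). Caps are at (190,280), (273,276) and (309,268). The tray is at (394,280), the tag at (437,196) with its hole at the far end, and the hook at about (515,210). Blue and purple decoys lie nearer the robot.

```bash
cat > h.py <<'E'
import numpy as np,cv2
from scipy.spatial.transform import Rotation as Ro
from workcell import r, command_gripper as grip, optics
def ray(n,px,z):
    """pixels (N,2) of fixed camera n -> world points on plane z"""
    m=optics.camera_model(n); px=np.atleast_2d(np.asarray(px,float))
    d=np.c_[px,np.ones(len(px))]@np.linalg.inv(m["K"]).T@m["R"]; c=-m["R"].T@m["t"]
    return c+d*((z-c[2])/d[:,2])[:,None]
def cloud(n,d):
    m=optics.camera_model(n); v,u=np.mgrid[:480,:640]
    p=np.stack([u,v,np.ones_like(u)],-1)@np.linalg.inv(m["K"]).T*d[...,None]
    return (p-m["t"])@m["R"]
def masks(im):
    h=cv2.cvtColor(im,cv2.COLOR_RGB2HSV); H,S,V=[h[...,i].astype(int) for i in range(3)]
    return dict(green=(H>45)&(H<80)&(S>120)&(V>60),orange=(H>5)&(H<20)&(S>150)&(V>100),
      yellow=(H>22)&(H<35)&(S>150),red=((H<5)|(H>172))&(S>140)&(V>90),blue=(H>100)&(H<125)&(S>130)&(V>60),
      white=(S<50)&(V>165))
def blobs(m,amin=12):
    n,l,s,c=cv2.connectedComponentsWithStats(m.astype(np.uint8))
    return [(s[i],c[i],l==i) for i in range(1,n) if s[i][4]>=amin]
def rect(m,n,z):
    """min-area rectangle of a mask on plane z: centre, (long,short), yaw of long axis"""
    v,u=np.nonzero(m); P=ray(n,np.c_[u,v],z)[:,:2]
    (c,(a,b),t)=cv2.minAreaRect((P*1000).astype(np.float32))
    if a<b:a,b,t=b,a,t+90
    t=np.radians(t); t=(t+np.pi/2)%np.pi-np.pi/2
    return np.array(c)/1000,(a/1000,b/1000),t
E
cat > m.py <<'E'
from h import *
z=np.load("top0.npz"); im,d=z["im"],z["d"]; M=masks(im); W=cloud("top",d)
f=lambda a:np.round(a,4).tolist() if not isinstance(a,tuple) else [f(x) for x in a]
print("orange",[f(rect(b,"top",.016)) for s,c,b in blobs(M["orange"],500)])
print("green",[f(rect(b,"top",.008)) for s,c,b in blobs(M["green"],200)])
for s,c,b in blobs(M["green"],200):
    cn,hi=cv2.findContours(b.astype(np.uint8),cv2.RETR_CCOMP,cv2.CHAIN_APPROX_NONE)
    for k,h in zip(cn,hi[0]):
        if h[3]>=0 and len(k)>8: print("hole",f(ray("top",k[:,0].mean(0),.008)))
for s,c,b in blobs(M["yellow"],8): print("yellow",s[4],f(c),f(rect(b,"top",.004)))
for s,c,b in blobs(M["red"],12): print("red",s[4],f(c),f(ray("top",c,.088)[0]),f(ray("top",c,.025)[0]), f(np.median(W[b],0)))
for s,c,b in blobs(M["blue"],30): print("blue",f(c),f(rect(b,"top",.012 if s[2]>100 else .046)),f(np.median(W[b][:,2])))
roi=np.zeros(im.shape[:2],bool); roi[250:304,175:326]=1
for s,c,b in blobs(M["white"]&roi,30): print("cap",f(c),f(rect(b,"top",.028)),f(np.median(W[b],0)))
roi[:]=0; roi[180:260,480:545]=1
for lo,hi in((.155,.18),(.18,.203),(.203,.22)):
    b=roi&(W[...,2]>lo)&(W[...,2]<hi); P=W[b]; print("hook",lo,len(P),f(P[:25]) if len(P) else "")
v,u=np.nonzero(roi&(W[...,2]>.15)); print(f(W[v,u][:,2].max()) if len(v) else "")
E
python3 m.py; python3 -c "
import cv2
im=cv2.imread('pics/top0.png');cv2.imwrite('pics/hk.png',cv2.resize(im[170:270,420:550],None,fx=6,fy=6,interpolation=2)[:600])"
```

```text
orange [[[0.4374, -0.1474], [0.2779, 0.119], -1.5143]]
green [[[0.647, -0.2653], [0.0978, 0.0479], 0.1407]]
hole [[0.6765, -0.2609, 0.008]]
yellow 405 [329.684, 210.6889] [[0.615, 0.0094], [0.0519, 0.0513], -1.478]
yellow 42 [357.2619, 211.2857] [[0.6164, -0.0603], [0.0406, 0.0087], 0.2193]
yellow 16 [266.5, 211.125] [[0.6169, 0.1715], [0.0163, 0.0056], 0.232]
yellow 26 [285.2308, 219.0385] [[0.5987, 0.1248], [0.04, 0.0067], 0.2451]
yellow 11 [268.3636, 224.5455] [[0.5836, 0.1665], [0.0155, 0.0026], -0.0109]
red 63 [293.7619, 211.1905] [0.604, 0.098, 0.088] [0.6126, 0.1006, 0.025] [0.6039, 0.0973, 0.0908]
red 62 [253.2581, 214.7419] [0.5972, 0.1957, 0.088] [0.6055, 0.2029, 0.025] [0.5963, 0.1957, 0.0918]
red 51 [372.1176, 220.549] [0.5778, -0.0902, 0.088] [0.5851, -0.0964, 0.025] [0.5839, -0.0951, 0.0345]
red 46 [222.3478, 236.5] [0.5459, 0.2705, 0.088] [0.5518, 0.2812, 0.025] [0.5509, 0.2801, 0.0356]
blue [365.5744, 201.2667] [[0.6312, -0.0794], [0.0404, 0.0293], -1.2658] 0.0451
blue [222.0394, 216.4729] [[0.5998, 0.2783], [0.0402, 0.0275], 1.5522] 0.0452
blue [283.7391, 327.8696] [
[... 1775 characters left out ...]
.1889]]
hook 0.203 47 [[0.6121, -0.4297, 0.2044], [0.6116, -0.4307, 0.2077], [0.6115, -0.4327, 0.2081], [0.6099, -0.4248, 0.2054], [0.6093, -0.4259, 0.2084], [0.6094, -0.4284, 0.2077], [0.6087, -0.429, 0.2118], [0.6095, -0.4331, 0.2067], [0.6092, -0.4346, 0.2084], [0.6091, -0.4368, 0.2084], [0.608, -0.4234, 0.2032], [0.6066, -0.4221, 0.2123], [0.6071, -0.4258, 0.2084], [0.607, -0.4277, 0.2092], [0.6073, -0.4307, 0.207], [0.6071, -0.4326, 0.2078], [0.6068, -0.4364, 0.2091], [0.6055, -0.4224, 0.2054], [0.6053, -0.4243, 0.2063], [0.6053, -0.4265, 0.2061], [0.6045, -0.4268, 0.2112], [0.6043, -0.4287, 0.2118], [0.6051, -0.4329, 0.2065], [0.6042, -0.4329, 0.2122], [0.6045, -0.4361, 0.2097]]
1.4285
```

View pics/hk.png

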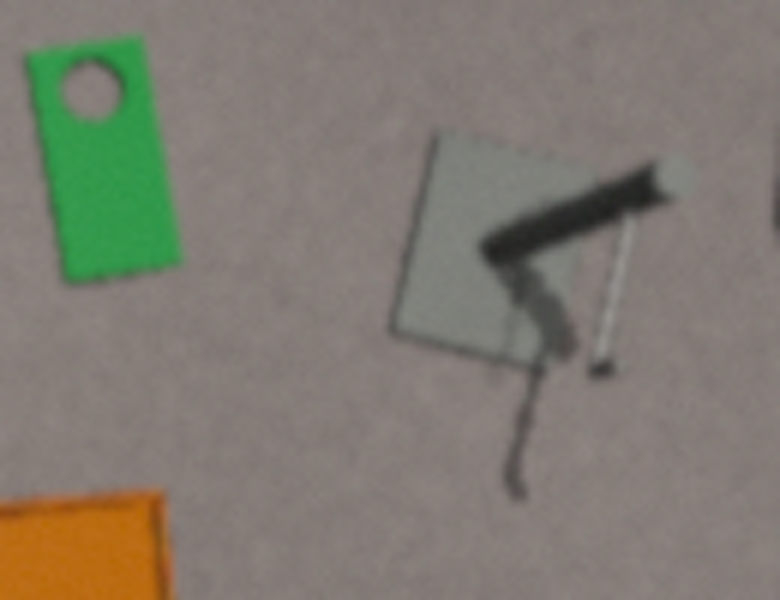

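The hook bar runs from the post top, near crop (672,178), down to the upturned end at (601,370). That is full-image (532,200) to (520,232). Next I'll refine the lane, the tipped bottles and the hook, and check reach.

```bash
cat > m2.py <<'E'
from h import *
z=np.load("top0.npz"); im,d=z["im"],z["d"]; W=cloud("top",d); f=lambda a:np.round(a,4).tolist()
# lane: floor+rim+contents hull = bright or coloured region in ROI
h=cv2.cvtColor(im,cv2.COLOR_RGB2HSV); m=np.zeros((480,640),bool); m[170:256,195:395]=1
m&=(h[...,2]>150)&(h[...,1]<40)|(h[...,1]>90)&m
b=max(blobs(m,500),key=lambda t:t[0][4])[2]; b&=W[...,2]<.018; print("lane",*map(f,rect(b,"top",.010)))
for u0,u1 in((205,238),(352,384)):
    m=np.zeros((480,640),bool); m[180:245,u0:u1]=1; m&=(W[...,2]>.041)&(W[...,2]<.056)
    b=max(blobs(m,100),key=lambda t:t[0][4])[2]; print("tip",b.sum(),*map(f,rect(b,"top",.046)),f(np.median(W[b],0)))
print("hook tip",f(ray("top",[520.2,231.7],.198)),"post",f(ray("top",[532,199.7],.21)), "bar far",f(ray("top",[525,206],.173)))
E
python3 m2.py; python3 -c "
import cv2
im=cv2.imread('pics/side0.png');cv2.imwrite('pics/hks.png',cv2.resize(im[60:200,340:480],None,fx=4,fy=4,interpolation=2))"
```

```text
lane [0.6057, 0.1011] [0.4556, 0.1367] -1.4777
tip 395 [0.5949, 0.2796] [0.0678, 0.0423] -0.0051 [0.5961, 0.2806, 0.0453]
tip 401 [0.6271, -0.0819] [0.0658, 0.043] 0.3163 [0.6284, -0.0823, 0.045]
hook tip [[0.5342, -0.4045, 0.198]] post [[0.6031, -0.4293, 0.21]] bar far [[0.5945, -0.4272, 0.173]]
```

View pics/hks.png

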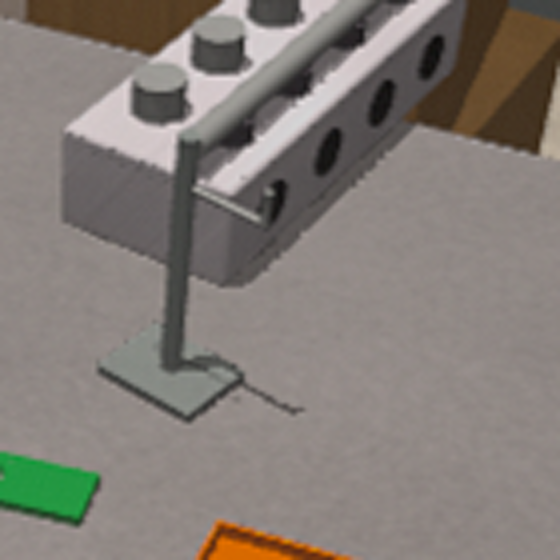

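Run:
```python
from h import *
def fwd(th,hd,p):  # tool z pointing heading hd, th below horizontal, tool x up side
    z=np.array([np.cos(th)*np.cos(hd),np.cos(th)*np.sin(hd),-np.sin(th)]); y=np.cross(z,[np.cos(hd)*np.sin(th),np.sin(hd)*np.sin(th),np.cos(th)])
    x=np.cross(y,z); return Ro.from_matrix(np.c_[x,y,z]).as_quat()
for p in([.61,-.08,.06],[.60,.28,.06],[.55,-.43,.13]):
  for hd in(0,np.arctan2(p[1],p[0])):
    o=[]
    for th in(0,10,20,30,40,50,60):
        q=r.solve_ik(p,fwd(np.radians(th),hd,p)); o.append(None if q is None else np.round(q,1).tolist())
    print(p,round(hd,2),o)
```

```text
[0.61, -0.08, 0.06] 0 [[-0.5, 1.2, 2.2, 2.6, 1.8, -1.7], [-0.5, 1.0, 2.3, 2.7, 1.6, -1.6], [-0.5, 0.9, 2.3, 2.7, 1.2, -1.6], [-0.4, 0.8, 2.2, 2.7, 0.9, -1.5], [-0.4, 0.7, 2.2, 2.6, 0.6, -1.3], [-0.4, 0.6, 2.0, 2.2, 0.3, -1.0], None]
[0.61, -0.08, 0.06] -0.13 [[-0.4, 1.2, 2.2, 2.9, 1.9, -1.6], [-0.4, 1.1, 2.3, 2.9, 1.6, -1.6], [-0.4, 0.9, 2.3, 2.9, 1.3, -1.6], [-0.3, 0.8, 2.2, 2.9, 0.9, -1.5], [-0.3, 0.7, 2.2, 2.9, 0.6, -1.5], None, None]
[0.6, 0.28, 0.06] 0 [[0.5, 1.1, 2.0, 3.7, 1.6, -1.6], [0.5, 1.0, 2.0, 3.7, 1.3, -1.6], [0.5, 0.9, 2.0, 3.7, 1.0, -1.7], [0.5, 0.8, 2.0, 3.8, 0.8, -1.8], [0.5, 0.7, 1.9, 4.0, 0.5, -2.0], None, [0.4, 0.7, 1.7, -0.7, 0.3, 2.6]]
[0.6, 0.28, 0.06] 0.44 [[0.2, 1.1, 2.1, 2.9, 1.7, -1.6], [0.2, 1.0, 2.2, 2.9, 1.4, -1.6], [0.2, 0.9, 2.2, 2.9, 1.1, -1.6], [0.3, 0.8, 2.1, 2.9, 0.8, -1.5], [0.3, 0.7, 2.0, 2.8, 0.5, -1.4], None, None]
[0.55, -0.43, 0.13] 0 [[-1.2, 1.0, 1.8, 1.9, 1.4, -1.3], [-1.2, 0.9, 1.8, 1.9, 1.3, -1.2], [-1.1, 0.8, 1.8, 1.8, 1.1, -1.0], [-1.1, 0.7, 1.8, 1.6, 0.9, -0.8], [-1.1, 0.7, 1.7, 1.3, 0.8, -0.5], [-1.0, 0.6, 1.6, 1.0, 0.7, -0.2], [-0.9, 0.6, 1.5, 0.6, 0.8, 0.2]]
[0.55, -0.43, 0.13] -0.66 [[-0.9, 1.0, 2.1, 3.0, 1.5, -1.6], [-0.8, 0.8, 2.1, 2.9, 1.2, -1.5], [-0.8, 0.7, 2.1, 2.9, 0.9, -1.5], [-0.8, 0.6, 2.0, 2.9, 0.6, -1.4], None, None, [-0.8, 0.6, 1.6, 0.2, 0.4, 1.3]]
```

```bash
cat >> h.py <<'E'
G=np.array([0,0,.006]); TH=np.radians(25)
def fr(x,y,z): return Ro.from_matrix(np.c_[x,y,z])
def hv(a): return np.array([np.cos(a),np.sin(a),0.])
UP=np.array([0,0,1.])
C=fr([np.sin(TH),0,np.cos(TH)],[0,-1,0],[np.cos(TH),0,-np.sin(TH)])  # tool axes in bottle frame
g=np.array([-.006,0,0])
def btool(o,Rb):
    Rt=Rb*C; return np.array(o)+Rb.apply(g)-Rt.apply(G),Rt.as_quat()
def lying(face,cap):  # face = centre of top face xy
    bz=hv(cap); bx=-UP; o=np.r_[face,.025]+.012*bz
    return o,fr(bx,np.cross(bz,bx),bz)
def stood(xy,hd,z=.048):
    bx=hv(hd); return np.r_[xy,z],fr(bx,np.cross(UP,bx),UP)
LC=np.array([.6057,.1011]); LY=np.array([-.093,.9957]); pad=lambda k:LC+k*.092*LY
def down(a): # tool down, tool x heading a
    x=hv(a); return fr(x,np.cross(-UP,x),-UP).as_quat()
E
cat > bottle.py <<'E'
from h import *
def do(face,cap,k):
    p,q=btool(*lying(np.array(face),cap)); grip(.062,60)
    r.reach(p+[0,0,.12],q); r.move_straight(p,q,speed=.12); grip(.0,60)
    w=r.read_state()["grip_width"]; print("width",w)
    assert abs(w-.042)<.006
    r.move_straight(p+[0,0,.2],q,speed=.2)
    p2,q2=btool(*stood(pad(k),.093,.0485))
    r.reach(p2+[0,0,.14],q2); print("held",r.read_state()["grip_width"])
    r.move_straight(p2+[0,0,.02],speed=.15); print("touch",r.move_straight(p2,speed=.04,max_force=12),r.read_state()["eef_pos"]-p2)
    grip(.062); z=Ro.from_quat(q2).apply([0,0,1])
    r.move_straight(p2-.11*z,speed=.12); print(r.read_state()["time_s"])
E
python3 - <<'E'
from h import *
for face,cap in(((.6276,-.082),np.pi+.3163),((.5955,.28),np.pi-.005)):
    for dz in(0,.12,.2):
        p,q=btool(*lying(np.array(face),cap)); print(np.round(p,3),r.solve_ik(p+[0,0,dz],q))
for k in(-2,2):
    for dz in(0,.14):
        p,q=btool(*stood(pad(k),.093)); print(np.round(p,3),r.solve_ik(p+[0,0,dz],q))
m=optics.camera_model("side")
for X in([.5342,-.4045,.198],[.6031,-.4293,.21]):
    c=m["K"]@(m["R"]@np.array(X)+m["t"]); print(c[:2]/c[2])
# tag tilt at hook in one branch
H=np.array([.5342,-.4045,0]); hd=-.345
from scipy.spatial.transform import Rotation as Ro
for a in range(0,91,10):
    t=np.radians(90-a); z=np.cos(t)*hv(hd)-np.sin(t)*UP; x=np.sin(t)*hv(hd)+np.cos(t)*UP
    Rt=fr(x,np.cross(z,x),z); hole=H+[0,0,.172]; p=hole-x*.055-Rt.apply(G)
    q=r.solve_ik(p,Rt.as_quat()); print(a,None if q is None else np.round(q,2))
E
```

```text
[ 0.614 -0.087  0.036] [-0.39433888  0.65489189  1.81696177  0.72448553  0.42900477 -2.91090696]
[ 0.614 -0.087  0.036] [-0.39433888  0.46152137  1.7286559   0.46319063  0.66493336 -2.6077086 ]
[ 0.614 -0.087  0.036] [-0.39433888  0.36419889  1.62887553  0.37742267  0.84514282 -2.49047544]
[0.581 0.28  0.036] [ 0.40632412  0.68316646  1.74562955 -0.51349009  0.35115817 -0.70732079]
[0.581 0.28  0.036] [ 0.40632412  0.49975098  1.65915324 -0.30371853  0.60042416 -0.9412619 ]
[0.581 0.28  0.036] [ 0.40632412  0.40739204  1.56072489 -0.24157068  0.7842928  -1.02164201]
[ 0.611 -0.083  0.051] [-0.50662286  0.85738011  2.22415225  2.52492101  1.08516542 -1.53248498]
[ 0.611 -0.083  0.051] [-0.50662286  0.47521083  2.20453392  2.32602559  0.77882194 -1.20468085]
[0.577 0.283 0.051] [ 0.4973951   0.85676731  2.11198448  3.58639999  0.97687236 -1.6525383 ]
[0.577 0.283 0.051] [ 0.4973951   0.51580302  2.09415798  3.75739137  0.66539249 -1.89978359]
[406.61181536 107.67395405]
[386.98366024  92.75234088]
0 [-0.8   0.58  1.36  0.    1.2   1.12]
10 [-0.84  0.51  1.53  0.1   0.95  1.03]
20 [-0.88  0.47  1.68  0.27  0.71  0.86]
30 [-0.93  0.45  1.82  0.61  0.5   0.51]
40 [-0.97  0.47  1.94  1.24  0.41 -0.15]
50 [-1.01  0.52  2.04  1.88  0.52 -0.82]
60 [-1.04  0.61  2.11  2.2   0.76 -1.18]
70 [-1.06  0.73  2.15  2.34  1.03 -1.37]
80 [-1.07  0.86  2.15  2.4   1.3  -1.48]
90 [-1.06  1.    2.11  2.42  1.55 -1.55]
```

Run:
```python
from bottle import *
do((.6276,-.082),np.pi+.3163,-2)
im,d=optics.get_image("top"); cv2.imwrite("pics/b1.png",im[140:330,160:560,::-1]); s,_=optics.get_image("side"); cv2.imwrite("pics/b1s.png",s[:,:,::-1])
M=masks(im); [print(np.round(c),ray("top",c,.092)[0].round(3)) for s,c,b in blobs(M["red"],20)]
```

```text
width 0.04117065210648064
held 0.041429676048941086
touch True [ 3.17812902e-04 -3.99761015e-05  6.66730712e-04]
9.75
[368. 202.] [ 0.623 -0.081  0.092]
[294. 211.] [0.603 0.098 0.092]
[253. 215.] [0.597 0.195 0.092]
[222. 236.] [0.546 0.27  0.092]
```

View pics/b1s.png

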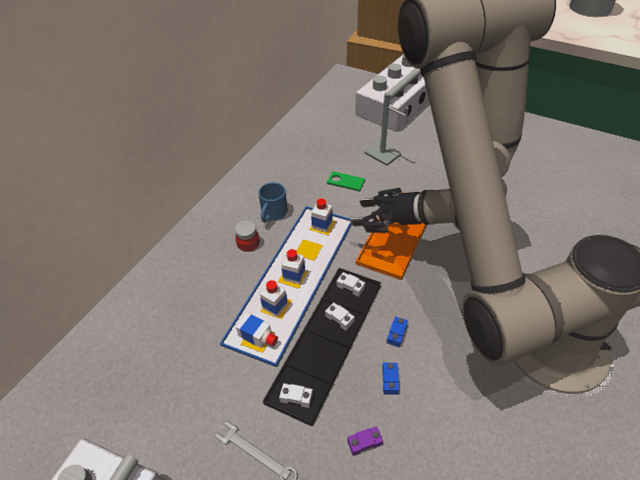

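The bottle now stands on its pad, with its red cap at (321,204) in the side view. Next is the second bottle.

```bash
python3 - <<'E'
from bottle import *
s=r.read_state(); r.move_straight(s["eef_pos"]+[0,0,.15],speed=.25)
do((.5955,.28),np.pi-.005,2)
s=r.read_state(); r.move_straight(s["eef_pos"]+[0,0,.15],speed=.25)
r.reach([.35,-.3,.35],down(0))
im,d=optics.get_image("top"); cv2.imwrite("pics/b2.png",im[:,:,::-1]); np.savez("top0.npz",im=im,d=d)
M=masks(im); [print(np.round(c),ray("top",c,.092)[0].round(3)) for s,c,b in blobs(M["red"],20)]
E
python3 m.py | grep -E "cap|green|hole|orange"
```

```text
width 0.04098696762735326
held 0.04116403927676019
touch True [0.00041978 0.00019652 0.00142174]
21.625
[368. 202.] [ 0.623 -0.081  0.092]
[294. 211.] [0.603 0.098 0.092]
[253. 214.] [0.598 0.196 0.092]
[216. 218.] [0.59  0.285 0.092]
orange [[[0.4373, -0.1476], [0.2781, 0.1194], -1.5177]]
green [[[0.647, -0.2653], [0.0978, 0.048], 0.1435]]
hole [[0.6764, -0.2609, 0.008]]
cap [308.7056, 267.9898] [[0.4686, 0.0657], [0.0549, 0.0274], -0.0181] [0.4686, 0.0647, 0.0273]
cap [272.201, 275.6804] [[0.451, 0.1565], [0.0561, 0.0274], -0.2104] [0.4503, 0.157, 0.0277]
cap [189.6284, 280.5792] [[0.4425, 0.363], [0.0553, 0.0275], 0.2604] [0.4417, 0.3632, 0.0277]
```

View pics/b2.png

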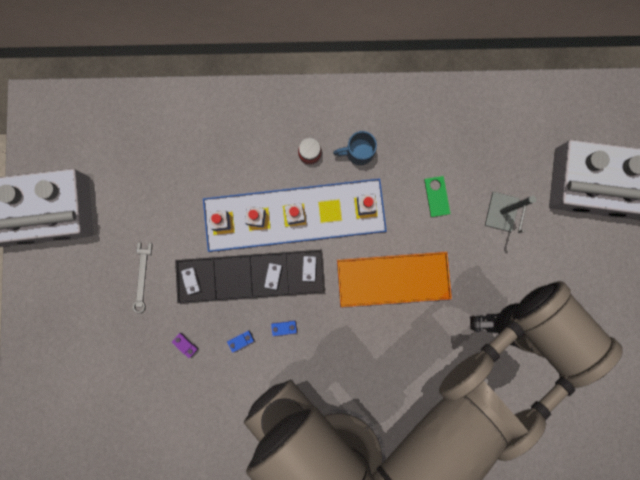

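All four bottles are upright on pads, with red caps at columns 218, 255, 294 and 368. Now the caps, measuring again before each grasp.

```bash
cat > caps.py <<'E'
from h import *
TC=np.array([.4374,-.1475]); TX=.055; TY=np.array([-.055,.9985])
def look():
    r.reach([.35,-.3,.35],down(0)); im,d=optics.get_image("top"); np.savez("top0.npz",im=im,d=d)
    W=cloud("top",d); roi=np.zeros((480,640),bool); roi[245:310,165:455]=1
    out=[]
    for s,c,b in blobs(masks(im)["white"]&roi,60):
        R=rect(b,"top",.028)
        if .05<R[1][0]<.066 and .022<R[1][1]<.036: out.append((R,np.median(W[b][:,2])))
    for o in out: print("cap",o[0][0].round(4),np.round(o[0][1],3),round(o[0][2],3),round(float(o[1]),3))
    return [o[0] for o in out], im
def move(c,yaw,off):
    p=np.r_[c,.038]; q=down(yaw); grip(.046,60)
    r.reach(p+[0,0,.10],q); hit=r.move_straight(p,speed=.12,max_force=15); grip(0.,60)
    w=r.read_state()["grip_width"]; print("w",w,hit); assert abs(w-.03)<.005
    r.move_straight(p+[0,0,.10],q,speed=.2)
    t=np.r_[TC+off*TY,.0395]; q2=down(TX); r.reach(t+[0,0,.10],q2); print("held",r.read_state()["grip_width"])
    r.move_straight(t+[0,0,.015],speed=.15); print("touch",r.move_straight(t-[0,0,.001],speed=.04,max_force=8)); grip(.046)
    r.move_straight(t+[0,0,.12],speed=.2)
E
python3 - <<'E'
from caps import *
for off in(-.085,0.,.085):
    L,im=look(); L=[l for l in L if l[0][1]>.01]
    c,_,yaw=min(L,key=lambda l:l[0][1]); move(c,yaw,off)
L,im=look(); cv2.imwrite("pics/c.png",im[:,:,::-1]); print(r.read_state()["time_s"])
E
python3 m.py | grep -E "green|hole|red"
```

```text
cap [0.4686 0.0658] [0.055 0.027] -0.018 0.028
cap [0.451  0.1565] [0.056 0.027] -0.21 0.028
cap [0.4425 0.3629] [0.055 0.027] 0.26 0.028
w 0.02871883396387267 False
held 0.028845788099147864
touch True
cap [0.4509 0.1567] [0.056 0.027] -0.224 0.027
cap [ 0.4397 -0.2319] [0.058 0.029] 0.028 0.027
cap [0.4425 0.3629] [0.055 0.027] 0.26 0.028
w 0.028627551242506922 False
held 0.028528581456119976
touch True
cap [ 0.4397 -0.2319] [0.058 0.029] 0.028 0.027
cap [0.4425 0.363 ] [0.055 0.028] 0.26 0.028
cap [ 0.4362 -0.1471] [0.058 0.029] 0.048 0.027
w 0.028850956666990727 False
held 0.028661642186609364
touch True
cap [ 0.4397 -0.2319] [0.058 0.029] 0.025 0.027
cap [ 0.4362 -0.1471] [0.058 0.029] 0.048 0.027
cap [ 0.4316 -0.0621] [0.059 0.029] 0.053 0.027
52.2667
green [[[0.6469, -0.2654], [0.0974, 0.048], 0.1435]]
hole [[0.6764, -0.2609, 0.008]]
red 66 [367.8939, 201.7273] [0.6237, -0.0812, 0.088] [0.6332, -0.087, 0.025] [0.623, -0.0813, 0.0906]
red 63 [293.7143, 211.1905] [0.604, 0.0981, 0.088] [0.6126, 0.1007, 0.025] [0.6037, 0.0975, 0.0911]
red 63 [252.9365, 214.2381] [0.5985, 0.1965, 0.088] [0.6068, 0.2037, 0.025] [0.5983, 0.1961, 0.0908]
red 63 [215.9841, 218.2381] [0.5904, 0.2857, 0.088] [0.5983, 0.2971, 0.025] [0.5906, 0.2852, 0.0908]
```

View pics/c.png

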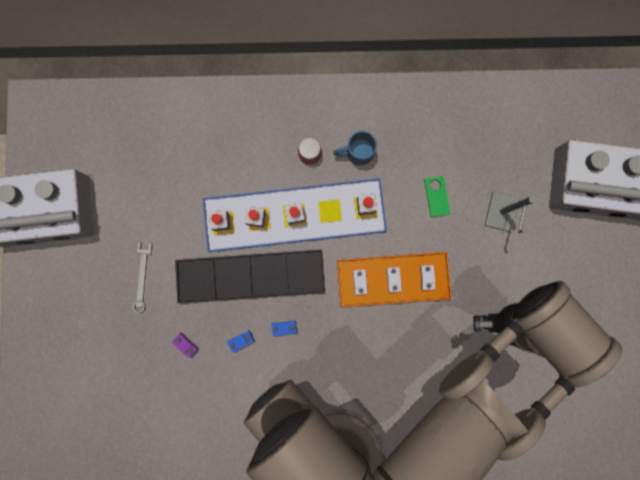

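All three caps stand in the tray at (360,281), (394,279) and (428,277), and nothing else has moved. Now the tag.

```bash
cat > tag.py <<'E'
from h import *
H=np.array([.5342,-.4045,0]); HD=-.345; B=.055
def tp(c,a,tz):  # hole centre (x,z in hook frame), tilt deg, tag mid offset from TCP along tool z
    t=np.radians(90-a); z=np.cos(t)*hv(HD)-np.sin(t)*UP; x=np.sin(t)*hv(HD)+np.cos(t)*UP
    return H+c[0]*hv(HD)+[0,0,c[1]]-B*x-tz*z, fr(x,np.cross(z,x),z).as_quat()
E
python3 - <<'E'
from tag import *
hole=np.array([.6764,-.2609]); y=.145
p=np.r_[hole-B*hv(y)[:2],.03]; q=down(y); grip(.060,60)
r.reach(p+[0,0,.1],q); r.move_straight(p,speed=.12)
print("touch",r.move_straight(p-[0,0,.014],speed=.02,max_force=5),r.read_state()["eef_pos"])
e=r.read_state()["eef_pos"]; r.move_straight(e+[0,0,.0025],speed=.02); grip(0.,80)
s=r.read_state(); print(s["grip_width"],s["eef_pos"],s["contact_force"]); tz=s["eef_pos"][2]-.004; np.save("tz.npy",tz)
r.move_straight(s["eef_pos"]+[0,0,.3],speed=.25)
p,q=tp((0,.235),0,tz); r.reach(p,q); print(r.read_state()["grip_width"])
im,d=optics.get_image("top"); sd,_=optics.get_image("side")
cv2.imwrite("pics/t.png",np.vstack([cv2.resize(im[150:290,420:620],(800,300)),cv2.resize(sd[20:180,320:520],(800,300))])[:,:,::-1])
for n,I in(("top",im),("side",sd)):
  for s,c,b in blobs(masks(I)["green"],60):
    print(n,s[4],c,[np.round(v,3).tolist() for v in rect(b,n,.239 if n=="top" else .235)])
    cn,hi=cv2.findContours(b.astype(np.uint8),cv2.RETR_CCOMP,cv2.CHAIN_APPROX_NONE)
    for k,h in zip(cn,hi[0]):
        if h[3]>=0 and len(k)>8: print("hole",ray(n,k[:,0].mean(0),.235).round(4))
E
```

```text
touch True [ 0.62196404 -0.26882622  0.02000745]
0.047237350010001275 [ 0.62212333 -0.26896862  0.02278472] [ 0.03991636 -0.42210866  2.90051556]
0.047415545022431616
top 272 [522.98529412 229.26102941] [[0.53, -0.4], [0.05, 0.049], 1.225]
top 87 [511.10344828 259.28735632] [[0.472, -0.367], [0.026, 0.015], 1.353]
side 128 [404.890625   98.1640625] [[0.537, -0.388], [0.074, 0.038], -0.86]
side 153 [427.09150327 105.11111111] [[0.471, -0.389], [0.068, 0.037], -1.26]
```

View pics/t.png

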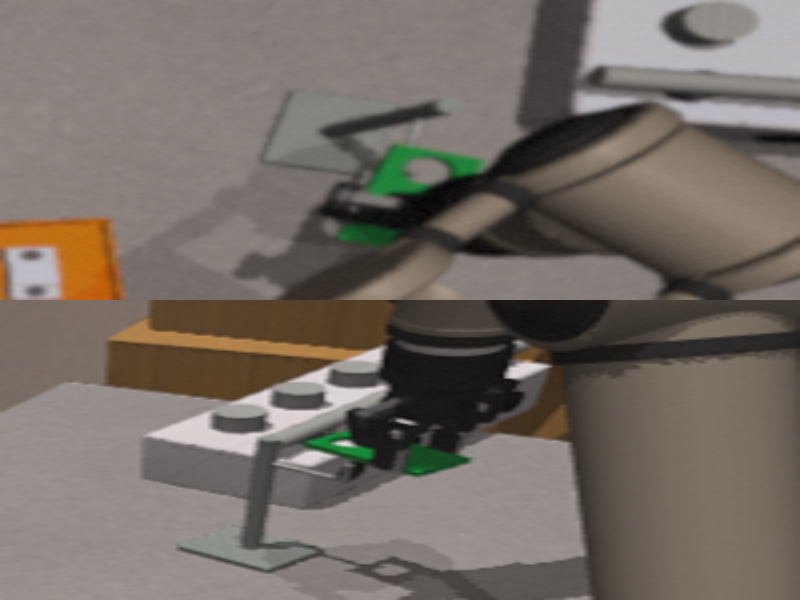

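Run:
```python
from tag import *
print(ray("top",[527,229.3],.239),"expect",H)
im,_=optics.get_image("top"); V=cv2.cvtColor(im,cv2.COLOR_RGB2HSV); m=masks(im)["green"]
hull=np.zeros((480,640),np.uint8); b=[b for s,c,b in blobs(m,200)][0]; ys,xs=np.nonzero(b)
cv2.fillConvexPoly(hull,cv2.convexHull(np.c_[xs,ys].astype(np.int32)),1)
hole=(hull>0)&~m&(V[...,2]>70)&(V[...,1]<90)
for s,c,bb in blobs(hole,15): print(s,c,ray("top",c,.239))
# far corners of the tag
v,u=np.nonzero(b); P=(ray("top",np.c_[u,v],.239)[:,:2]-H[:2])@np.c_[hv(HD)[:2],[-hv(HD)[1],hv(HD)[0]]]
print("hook-frame extents x,y (expect x max .020, y +-.025):",np.percentile(P,[1,99],axis=0), P.max(0),P.min(0))
print(r.read_state()["eef_pos"]-tp((0,.235),0,np.load("tz.npy"))[0])
```

```text
[[ 0.5353604  -0.40426285  0.239     ]] expect [ 0.5342 -0.4045  0.    ]
[521 223  12  14 124] [526.25806452 229.        ] [[ 0.53603108 -0.40271842  0.239     ]]
hook-frame extents x,y (expect x max .020, y +-.025): [[-0.02699733 -0.02104398]
 [ 0.02008334  0.027323  ]] [0.02010201 0.02822666] [-0.02835858 -0.02195622]
[0.001572   0.00086184 0.0006128 ]
```

The hole measures within 3 mm of the hook tip, and the clearance is 10 mm, so I'll thread it on.

Run:
```python
from tag import *
tz=float(np.load("tz.npy"))
for c,a in[((0,.235),0),((0,.180),0),((.0005,.177),15),((.001,.174),30),((.003,.173),45),((.005,.170),60),((.008,.167),75),((.010,.163),85)]:
    p,q=tp(c,a,tz); hit=r.move_straight(p,q,speed=.04,max_force=12); s=r.read_state(); print(a,hit,s["contact_force"].round(1),round(s["time_s"],1))
    if hit: break
sd,_=optics.get_image("side"); im,_=optics.get_image("top")
cv2.imwrite("pics/t2.png",np.vstack([cv2.resize(im[150:290,420:620],(800,300)),cv2.resize(sd[20:180,320:520],(800,300))])[:,:,::-1])
```

```text
0 False [-0.4  0.7 -0.1] 58.5
0 False [ 1.  -0.7 -0.8] 60.0
15 False [ 0.2  0.4 -0.4] 60.6
30 False [ 0.2 -1.1 -0.1] 61.3
45 False [-0.1 -0.1 -0.6] 62.4
60 False [ 0.9 -0.3 -0.4] 63.3
75 False [ 1.4  0.2 -0.3] 63.9
85 False [ 1.4 -0.5 -1.6] 64.4
```

View pics/t2.png

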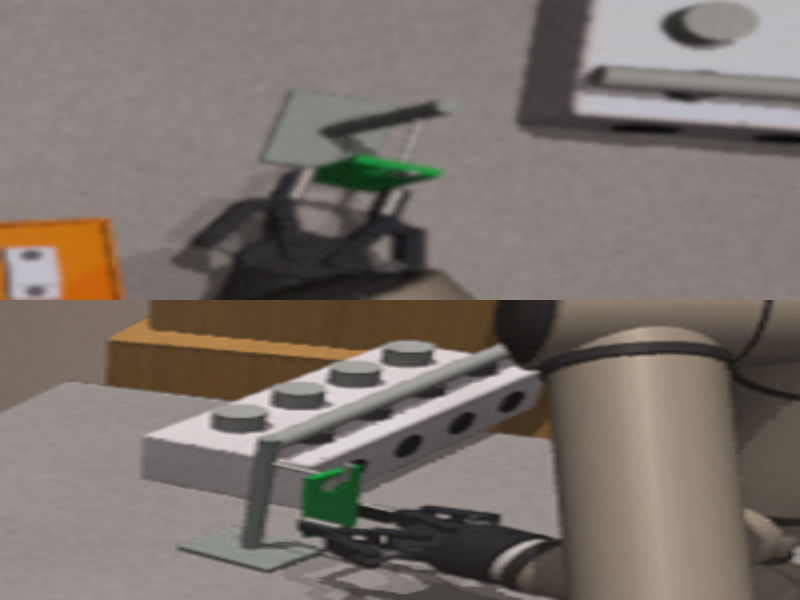

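The tag is upright and perpendicular to the bar, with the bar through its hole near (345,480) in the lower panel. I'll release and back off.

Run:
```python
from tag import *
from caps import look
s=r.read_state(); z=Ro.from_quat(s["eef_rot"]).apply([0,0,1]); grip(.066); r.hold(.5)
r.move_straight(s["eef_pos"]-.10*z,speed=.08); e=r.read_state()["eef_pos"]; r.move_straight(e+[0,0,.15],speed=.2)
L,im=look(); r.hold(1.5); im,d=optics.get_image("top"); sd,_=optics.get_image("side"); print(r.read_state()["time_s"])
for s,c,b in blobs(masks(im)["red"],20): print(ray("top",c,.092)[0].round(3))
cv2.imwrite("pics/f.png",np.vstack([cv2.resize(im[150:300,160:560],(800,300)),cv2.resize(sd[60:180,340:440],(800,300),interpolation=2)])[:,:,::-1])
m=masks(sd)["green"]; v,u=np.nonzero(m); M=optics.camera_model("side")
for zz in(.18,.16,.11):
    X=H+.006*hv(HD)+[0,0,zz]; c=M["K"]@(M["R"]@X+M["t"]); print(zz,c[:2]/c[2])
print(u.min(),u.max(),v.min(),v.max())
```

```text
cap [ 0.447  -0.0264] [0.059 0.029] 0.06 0.028
cap [ 0.4397 -0.2319] [0.058 0.029] 0.028 0.027
cap [ 0.4362 -0.1471] [0.058 0.029] 0.048 0.027
71.1667
[ 0.623 -0.081  0.092]
[0.603 0.098 0.092]
[0.598 0.196 0.092]
[0.59  0.285 0.092]
0.18 [404.30775873 112.44385941]
0.16 [403.62203645 118.646703  ]
0.11 [401.97123023 133.57941404]
397 410 108 144
```

View pics/f.png

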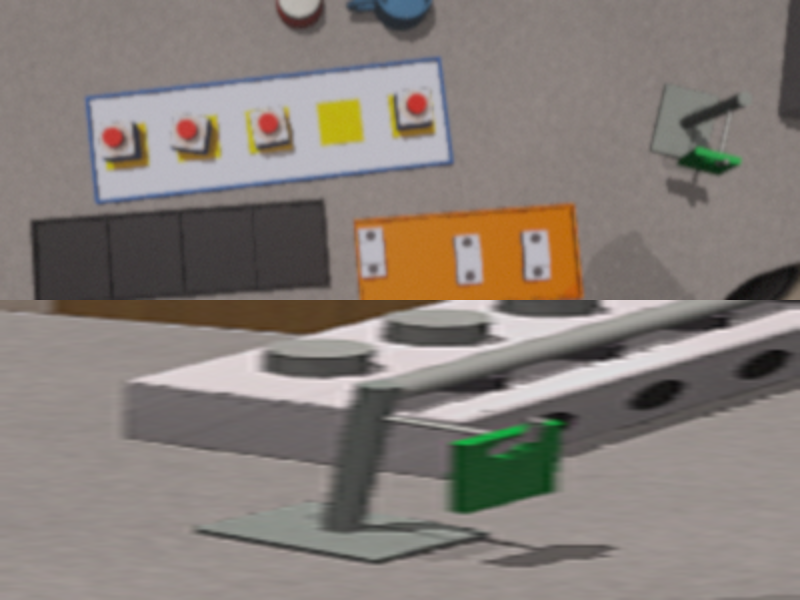

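The tag hangs on the bar. One cap was knocked aside inside the tray, to about y=+0.12 near the end wall, so I'll check that it sits flat.

Run:
```python
from caps import *
D=[];
for _ in range(10): im,d=optics.get_image("top"); D.append(d)
W=cloud("top",np.mean(D,0)); roi=np.zeros((480,640),bool); roi[250:310,330:455]=1
for s,c,b in blobs(masks(im)["white"]&roi,60):
    R=rect(b,"top",.028); b=cv2.erode(b.astype(np.uint8),np.ones((3,3)))>0; P=W[b]
    k=np.linalg.lstsq(np.c_[P[:,:2]-P[:,:2].mean(0),np.ones(len(P))],P[:,2],rcond=None)[0]
    v=R[0]-TC; print(R[0].round(4),"tray xy",round(v@hv(TX)[:2],4),round(v@TY,4),"slope,z",k.round(3))
s=r.read_state(); print(s["time_s"],s["contact_force"].round(2))
```

```text
[ 0.4471 -0.0264] tray xy 0.0164 0.1204 slope,z [-0.071  1.503  0.04 ]
[ 0.4397 -0.2319] tray xy -0.0024 -0.0844 slope,z [-0.075  1.019  0.031]
[ 0.4362 -0.1471] tray xy -0.0012 0.0004 slope,z [-0.177  1.83   0.036]
71.6667 [-0.46 -0.69  0.25]
```

Run:
```python
from caps import *
D=np.array([optics.get_image("top")[1] for _ in range(10)]); im,_=optics.get_image("top")
W=cloud("top",np.median(D,0)); roi=np.zeros((480,640),bool); roi[250:310,330:455]=1
for s,c,b in blobs(masks(im)["white"]&roi,60):
    P=W[b]; P=P[(P[:,2]>.018)&(P[:,2]<.04)]
    k=np.linalg.lstsq(np.c_[P[:,:2]-P[:,:2].mean(0),np.ones(len(P))],P[:,2],rcond=None)[0]
    print(c.round(),len(P),"slope x,y; z",k.round(3))
```

```text
[346. 276.] 215 slope x,y; z [0.005 0.004 0.027]
[428. 277.] 214 slope x,y; z [0.001 0.008 0.027]
[394. 279.] 216 slope x,y; z [-0.003 -0.005  0.027]
```

The knocked cap is flat on the floor at the same height as the others and well inside the limits, so I'm handing in.

```bash
python3 -c "
from workcell import r
print(r.finish_job())"
```

```text
the job is handed in; nothing more can be done
None
```

I handed the job in at about 72 s of the 210 s: by my last measurements all four bottles stand on yellow squares, the three caps stand flat in the tray (one was knocked aside but is still inside), and the tag hangs on the hook; no verdict came back.

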